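Scan the mask blank's stock label

TASK

Book out the mask blank: lift the barcode scanner up and off its fork holder and point it square at the stock label on the mask blank (the broad, squat block, not the long narrow ladle blank), scan line across the bars, window about 10 cm from the label, and hold it quite still there for two seconds so that it reads. Do not scan the ladle blank's label. Then hang the scanner back in the fork as it was, leaving the blanks, mallet and glue bottle where they lie.

Things in the scene. Friction and masses are not known exactly. Their poses are not given: they have to be found in the camera images.
- scanner: cordless gun-type barcode scanner, dark, 0.15-0.23 kg, always reading (no trigger to pull). Origin: middle of its head. x: beam direction; z: up through the head's top; y: across, parallel to the scan line. Head: block with flat sides, 52 mm wide (y), 42 high (z -21 to 21), x -48 to 45 mm: grasp it there across y, from above. Centre of mass 3 mm behind and 25 below the origin
- scanner_window (a point): middle of the scanner's window, at scanner frame (68, 0, 8) mm, axes as the scanner's; the beam leaves along +x. It is the end of a flared hood ahead of the head: x 45 to 68 mm, 68 mm wide, z -11 to 26 mm (scanner frame)
- scanner_butt (a point): bottom end of the scanner's grip, scanner frame (-30, 0, -122) mm, axes as the scanner's. The grip hangs from the head, 28 mm wide (y), 38 mm deep, raked back 10 degrees; a short trigger stands in front of its top
- rack: fixed holder. Origin on the table under the middle of an oak post (40 x 45 mm, 200 mm high) on an oak foot (x -60 to 130, y +-90, 22 mm thick). A steel fork stands out from the post along the rack's -x. Behind the post (x 70 to 120 mm) is a gouge block with five handles up to 200 mm high
- holder_seat (a point): fixed, rack frame (-85, 0, 186) mm, axes as the rack's: where the scanner's origin is when it hangs properly: head flat on both prongs, grip hanging between them, window facing the rack's -x. Play: 4 mm to -x, 13 mm to +x, 5 mm to each side in y
- fork_tip (a point): fixed, rack frame (-139, 0, 165) mm, axes as the rack's: midway between the two prong ends, at the prongs' top height. Prongs: level, along x, 115 mm long from a plate at rack x -24 mm, 10 mm wide, 38 mm apart inside. Each end turns up in a lip 8 mm high, 5 thick, in front of the head block and under the hood: lift the scanner over 8 mm (best straight up) before drawing it off
- mask_blank: the broad rough-hewn mask blank of pale wood, 0.85 kg, loose: 190 mm long (x), 150 wide (y), 95 high; origin in the middle of its underside. Sides slope in towards the top; the +x end is a bevel rising at 55 degrees from z 28 mm to the top, with the label to scan
- mask_label: white paper label 62 x 38 mm with black bars, on the mask blank's bevel: the one to scan. Origin in its middle, at mask blank frame (72, 0, 62) mm. z: square out of the paper (35 degrees above level, towards the blank's +x); x: down the slope, along each bar; y: level, across the bars
- ladle_blank: the long narrow ladle blank of the same wood, 0.45 kg, loose: 230 mm long (x), 76 wide (y), 75 high; origin in the middle of its underside; a like bevel and label at its +x end. Not to be scanned
- ladle_label: same kind of label on the ladle blank's bevel, at ladle blank frame (95, 0, 47) mm, axes as for the other label. Not to be scanned
- mallet: carver's round wooden mallet lying along its x, 245 mm long, head 72 mm across at +x; origin on the table under its middle. Bystander
- glue_bottle: white squeeze bottle of glue, 56 mm across, 132 mm high; origin in the middle of its underside. Bystander
Not all that is in view belongs to the job. There is more than one size of the scanner; the job needs the middle-sized.

How it is judged:
By the outcome, as a careful person would: the job done as asked, in the order asked, and still so for the second after the job is handed in, with the robot touching nothing.
It also fails if it takes over 59 s, if anything falls off the work surface, if the arm or the gripper's body presses on something with over 40 N, if the wrist force passes 120 N, or if a joint passes its speed limit or range.

ROBOT

A 7-joint arm with a two-finger parallel gripper is mounted at the origin on the work surface. World frame = base frame: x ahead of the robot, y to its left, z up, the work surface at z = 0. Lengths are in m, angles in rad, forces in N, time in s.
With the tool pointing down it reaches from about 0.4 to 0.85 m from the base axis. Payload 10.4 kg.
Tool frame: the origin (TCP) lies at the centre of the arm's flange, where the gripper is bolted on; the fingertips stand 182 mm ahead of it and the grasp point (between the pads) lies 164 mm ahead of it; z points along the fingers, y is the line along which they close (so a half turn about z gives the same grasp; the last joint's range is limited). The gripper opens to 87 mm and grips with 3 to 60 N. Pads are 19 mm wide; open, the fingers measure 117 mm over their backs; the gripper's body (75 mm by 190 mm) begins 51 mm behind the grasp point.
Start: joints at [-1.297, 0.332, -0.065, 1.46, 0.022, 1.35, -0.088], TCP at [0.183, 0.598, 0.405] pointing down, gripper open.
Joint ranges: [-2.6, 2.6], [-0.5, 2.12], [-1.47, 1.34], [0.16, 2.42], [-1.27, 4.41], [0.06, 2.06], [-2.6, 2.6]. Speed limits (rad/s): [2.22, 2.22, 2.79, 2.79, 3.14, 3.14, 3.14].

INTERFACE

Orientations are given as a unit quaternion [x, y, z, w].
In Python, from workcell import r gives the robot as it stands.
- The arm moves only by the tool apply_moves, never from a script. Its argument "steps" is a list of rows, each an object of numbers: "dx", "dy", "dz": the shift along the tool's x, y, z as a fraction of full scale; "ax", "ay", "az": the turn, a rotation vector about the tool's x, y, z as a fraction of full scale. In form: [{"dx": .., "dy": .., "dz": .., "ax": .., "ay": .., "az": ..}, ...]. A call has exactly 10 rows; each row shifts and turns the commanded pose from where the row before left it, along the tool's axes as they then stand; what a row does not reach is not made up. Full scale, the value 1, is 100 mm for a shift and 5 degrees for a turn. A row lasts 1/10 s, in which the tool goes at most 50 mm and 8.59 degrees, less where a joint would pass 70% of its speed; a pose out of reach is approached as far as the arm can. A call with a number of a shift or a turn outside -1 to 1 is refused whole. A call with a gripper value outside its range is refused whole. "fingers" is the closure, from 0 (fully open) to 1 (shut), set as the call begins (left out, the last holds). The fingers move at their own pace and stop on an object; "force" is the grip in N (left out, the last holds). Time passes only in rows, so rows that do not move let the fingers close, or fill a call up. It gives the time, the measured TCP pose, the force, the opening and the grip force at its end, in the units of the state.
- r.get_state(): the state, without advancing time (a new reading comes with each control period).
- r.get_image(name): name is "scene" or "top" or "wrist"; returns a dict with "frame" (420x560x3 uint8, red, green, blue), "z_map" (420x560 float32, m along the optical axis (not along the pixel's ray), 0 where there is no reading), "fx", "fy", "cx", "cy" (pixels), "rvec" (rotation vector, rad) and "tvec" (3), from world to camera coordinates, as OpenCV has them. Camera axes: x right, y down, z forward; pixel columns grow to the right and rows downward; lengths in m; the calibration is good to about 2 mm. The wrist camera is an equidistant fisheye: a pixel r from the principal point sees the ray r / f radians off the axis. A picture is of the moment at which its call begins.
- r.finish_job(): hands the job in; it is judged then, once.
Trained networks look in the newest picture that a camera, given by its name, has taken for a name from the list of things; names that differ only in an ending like _2 or _b are one class to them, and where a whole thing is asked for, a point or a joint stands for the part that bears it (a point fixed in the world has none). Each returns a list of dicts, best first, with "p" (0 to 1); they miss things now and then, are a little off and sometimes report something else, mostly with a low value. They report only what shows in the picture. A call takes as long as a camera call. They do not tell look-alikes from the thing itself.
- r.trace(camera, name): "pixels" (420x560 bool, what is visible of it) and "bbox" ([left, top, right, bottom] in pixels, round what is visible of it).
The state is a dict: "t": time; "qpos": joint angles; "joint_vel": joint speeds; "tau": joint torques, N m; "tool_pos": TCP position; "tool_rot": TCP orientation; "contact_force": force on the tool from outside, world axes, zero at the start; "torque": the same for the moment, N m; "width": finger opening in m; "grip_force": force on a finger pad.
Only numpy, scipy, OpenCV 4.12 (cv2) and the standard library are available. Lean on these libraries where they do the work, as an engineer would, in place of code of your own. Each camera call takes 0.05 s, during which the arm holds its last target. There are 200 camera calls.

## Working session

There is one attempt and no reset: what is moved stays moved. The work goes in short steps, Python scripts to look and compute and a tool call to move; the robot and the scene stay as the last step left them, time stands still between calls to the robot, and variables do not carry over. Pictures are saved under pics/ and viewed, at most 10 in all, crops included, and the job is handed in when it is done.

Besides the shell and the picture viewer there is one more tool, called after ">>>" by a JSON object that holds its "api" and its "payload", one argument or row to a line. apply_moves: Moves the arm, as the interface text tells. Shift numbers are shares of 100 mm and turn numbers shares of 5 degrees, none past 1 either way. Its arguments: {"type":"object","properties":{"steps":{"type":"array","items":{"type":"object","properties":{"dx":{"type":"number","minimum":-1,"maximum":1},"dy":{"type":"number","minimum":-1,"maximum":1},"dz":{"type":"number","minimum":-1,"maximum":1},"ax":{"type":"number","minimum":-1,"maximum":1},"ay":{"type":"number","minimum":-1,"maximum":1},"az":{"type":"number","minimum":-1,"maximum":1}}}},"fingers":{"type":"number"},"force":{"type":"number"}},"required":["steps"]}

```bash
mkdir -p pics; ls; cat > h.py <<'E'
import numpy as np, cv2
from workcell import r
from scipy.spatial.transform import Rotation as R
def cam(n):
    d=r.get_image(n); M=R.from_rotvec(np.ravel(d['rvec'])).as_matrix(); d['M']=M; d['t']=np.ravel(d['tvec']); return d
def cloud(d,mask=None,fish=False):
    z=d['z_map']; m=z>0
    if mask is not None: m&=mask
    v,u=np.nonzero(m); x=(u-d['cx'])/d['fx']; y=(v-d['cy'])/d['fy']
    if fish:
        th=np.hypot(x,y); k=np.tan(th)/np.maximum(th,1e-9); x,y=x*k,y*k
    zz=z[v,u]; P=np.c_[x*zz,y*zz,zz]
    return (P-d['t'])@d['M'], u, v
def save(d,f,s=1): cv2.imwrite('pics/'+f,cv2.resize(d['frame'][:,:,::-1],None,fx=s,fy=s))
E
python3 - <<'E'
from h import *
np.set_printoptions(precision=3,suppress=True)
print(r.get_state())
for n in ['scene','top']:
    d=cam(n); save(d,n+'0.png',1.4); print(n,'campos',-d['M'].T@d['t'],d['fx'],d['M'][2])
    for k in ['scanner','rack','mask_blank','mask_label','ladle_blank','ladle_label','mallet','glue_bottle']:
        for o in r.trace(n,k)[:4]:
            P,_,_=cloud(d,o['pixels'])
            if len(P): print(k,round(o['p'],2),o['bbox'],o['pixels'].sum(),np.median(P,0),np.percentile(P,2,axis=0),np.percentile(P,98,axis=0))
E
```

```text
pics
{'t': 0.0, 'qpos': array([-1.297,  0.333, -0.065,  1.461,  0.022,  1.35 , -0.088]), 'joint_vel': array([-0.002, -0.   ,  0.   ,  0.001, -0.001,  0.   , -0.   ]), 'tau': array([  0.001, -62.326,   0.025, -38.988,  -0.061,   0.04 ,   0.   ]), 'tool_pos': array([0.183, 0.598, 0.404]), 'tool_rot': array([ 0.148,  0.989, -0.001, -0.   ]), 'contact_force': array([-0.156, -0.4  ,  0.003]), 'torque': array([-0.021, -0.007, -0.033]), 'grip_force': 0.0, 'width': 0.08699516672012186}
scene campos [1.481 0.059 1.16 ] 488.7398040652392 [-0.735 -0.09  -0.672]
scanner 0.77 [404.5, 205.2, 450.5, 261.8] 1168 [0.481 0.346 0.202] [0.42  0.28  0.071] [0.509 0.389 0.213]
scanner 0.75 [352.3, 286.2, 399.9, 317.4] 686 [0.623 0.211 0.029] [0.589 0.146 0.004] [0.664 0.264 0.048]
scanner 0.72 [379.2, 163.4, 427.3, 207.6] 1276 [0.13  0.318 0.056] [0.081 0.234 0.007] [0.226 0.383 0.09 ]
scanner 0.67 [368.4, 215.4, 390.5, 248.8] 416 [0.397 0.212 0.065] [0.378 0.19  0.009] [0.406 0.237 0.109]
rack 0.96 [407.5, 230.1, 501.4, 318.3] 4548 [0.537 0.438 0.047] [0.451 0.331 0.004] [0.633 0.546 0.201]
mask_blank 0.
[... 1265 characters left out ...]
 [0.612 0.532 0.202]
mask_blank 0.88 [217.2, 149.9, 281.9, 218.0] 2698 [0.423 0.017 0.084] [ 0.331 -0.07   0.007] [0.524 0.108 0.102]
mask_blank 0.7 [176.6, 188.2, 197.1, 207.5] 278 [0.373 0.208 0.084] [0.35  0.188 0.028] [0.4   0.238 0.125]
mask_label 0.67 [248.4, 152.3, 267.0, 166.7] 104 [ 0.495 -0.016  0.064] [ 0.474 -0.041  0.046] [0.514 0.013 0.078]
ladle_blank 0.89 [325.1, 137.1, 375.3, 208.6] 1826 [ 0.447 -0.309  0.073] [ 0.349 -0.38   0.001] [ 0.558 -0.243  0.083]
mallet 0.66 [418.9, 120.7, 441.4, 200.3] 1142 [ 0.537 -0.563  0.056] [ 0.387 -0.624 -0.003] [ 0.62  -0.538  0.075]
glue_bottle 0.6 [178.4, 191.3, 198.5, 205.6] 249 [0.373 0.208 0.086] [0.352 0.188 0.034] [0.397 0.235 0.126]
```

View pics/scene0.png

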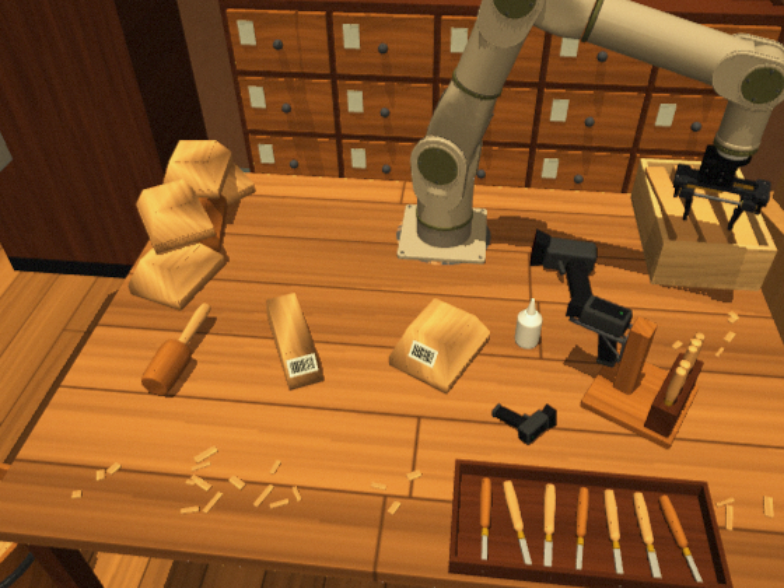

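View pics/top0.png

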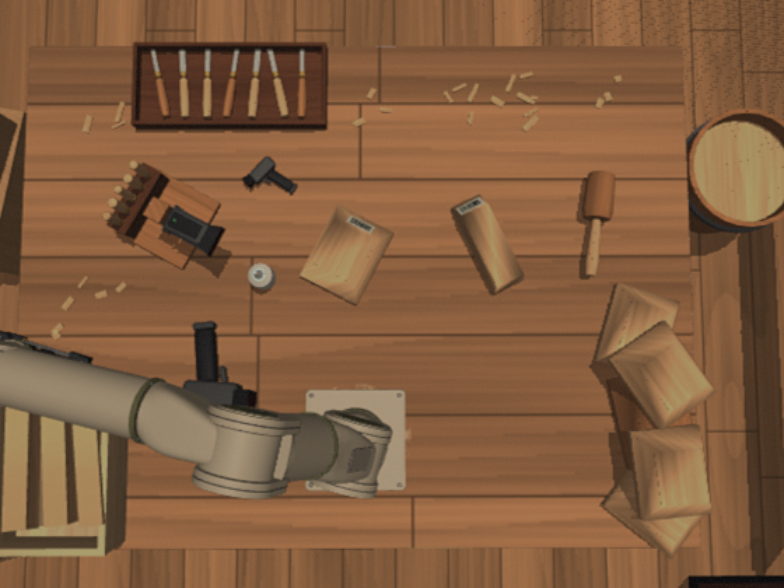

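The middle-sized scanner hangs in the fork: scene view (610,315), top view (190,228) in the pictures. The small one lies at scene (525,420) and the large one at scene (565,265). The mask blank is at scene (440,345) with its label at (423,352). The ladle label is at scene (302,365). Next I'll fit the poses.

```bash
cat > m.py <<'E'
from h import *
np.set_printoptions(precision=4,suppress=True)
def rect(P):
    (c,s,a)=cv2.minAreaRect((P[:,:2]*1000).astype(np.float32)); return np.round(c,1),np.round(s,1),round(a,1)
def sel(o,x,y):
    for k in o:
        b=k['bbox']
        if b[0]<=x<=b[2] and b[1]<=y<=b[3]: return k['pixels']
def plane(P):
    for _ in range(5):
        c=P.mean(0); n=np.linalg.svd(P-c)[2][2]; e=(P-c)@n; P=P[np.abs(e)<max(.0015,2*e.std())]
    n=n*np.sign(n[2]); return c,n,len(P)
E
python3 - <<'E'
from m import *
for n,ps,pl,pb in [('scene',(428,230),(302,251),(310,250)),('top',(140,165),(258,160),(250,185))]:
    d=cam(n); er=lambda m:cv2.erode(m.astype(np.uint8),np.ones((3,3)))>0
    ms=sel(r.trace(n,'scanner'),*ps); P,_,_=cloud(d,ms)
    for lo,hi in [(.2,.225),(.185,.225)]:
        Q=P[(P[:,2]>lo)&(P[:,2]<hi)]; print(n,'scanner z',lo,len(Q),rect(Q), np.percentile(Q[:,2],[5,50,95]))
    P,_,_=cloud(d,r.trace(n,'rack')[0]['pixels'])
    Q=P[(P[:,2]>.015)&(P[:,2]<.03)]; print('foot',len(Q),rect(Q),np.median(Q[:,2]))
    Q=P[(P[:,2]>.19)&(P[:,2]<.21)]; print('post',len(Q),rect(Q),np.median(Q[:,2]))
    P,_,_=cloud(d,er(sel(r.trace(n,'mask_label'),*pl))); c,nn,k=plane(P)
    print('label',(P.min(0)+P.max(0))/2,P.mean(0),nn,k,'elev',np.degrees(np.arcsin(nn[2])),'az',np.degrees(np.arctan2(nn[1],nn[0])))
    P,_,_=cloud(d,sel(r.trace(n,'mask_blank'),*pb)); print('blank',rect(P[P[:,2]>0.005]));
    # bevel plane: points with facing
    D=P[(P[:,0]>c[0]-.05)&(np.abs((P-c)@nn)<.004)]; c2,n2,k2=plane(D); print('bevel',c2,n2,k2,'elev',np.degrees(np.arcsin(n2[2])),'az',np.degrees(np.arctan2(n2[1],n2[0])))
    Q=P[P[:,2]>.09]; print('blanktop',rect(Q),np.median(Q[:,2]))
    P,_,_=cloud(d); Q=P[(abs(P[:,0]-.45)<.2)&(abs(P[:,1]+.13)<.04)]; print('table z',np.median(Q[:,2]))
E
```

```text
scene scanner z 0.2 590 (array([465.8, 339.2]), array([115.9,  63.7]), 62.5) [0.2026 0.2084 0.2127]
scene scanner z 0.185 778 (array([466.7, 338.7]), array([115.9,  65.8]), 62.5) [0.1885 0.2072 0.2123]
foot 1866 (array([523.3, 447.6]), array([190.5, 185.6]), 60.4) 0.02271579880303465
post 295 (array([543.3, 444.2]), array([123. , 107.1]), 62.3) 0.19907103445752927
label [ 0.4966 -0.0134  0.0639] [ 0.4971 -0.0122  0.0633] [ 0.7423 -0.4069  0.5324] 132 elev 32.16545585830837 az -28.729639480326494
blank (array([434.5,  20.6]), array([150.6, 196.9]), 62.1)
bevel [ 0.4987 -0.0142  0.0585] [ 0.7355 -0.3892  0.5546] 835 elev 33.68377861325111 az -27.88850029685274
blanktop (array([431.6,  22.3]), array([113.5, 120.3]), 60.9) 0.09559717744741815
table z 0.0010807989458454267
top scanner z 0.2 671 (array([460.9, 339. ]), array([118.7,  64.6]), 63.7) [0.202  0.208  0.2148]
top scanner z 0.185 722 (array([461.1, 339.4]), array([119.6,  64.6]), 63.7) [0.1988 0.2076 0.2147]
foot 1276 (array([513. , 429.6]), array([153.7, 177.6]), 60.4) 0.022429225173708205
post 260 (array([539.8, 441.3]), array([119.6, 102.1]), 63.3) 0.19849214965672424
label [ 0.4946 -0.014   0.0635] [ 0.4946 -0.0139  0.0641] [ 0.7847 -0.3911  0.4809] 47 elev 28.745993461335022 az -26.493710306180535
blank (array([431.7,  21.8]), array([156.2, 192.6]), 62.2)
bevel [ 0.4968 -0.0147  0.0596] [ 0.7507 -0.3808  0.5399] 346 elev 32.674943480933386 az -26.893992654272612
blanktop (array([427.3,  21.1]), array([111.7, 120.8]), 62.7) 0.09556902480165341
table z 9.75705186583062e-05
```

```bash
cat > plan.py <<'E'
from m import *
import json
def plan(p,M,N,p0=None,R0=None):
    s=r.get_state(); P=np.array(s['tool_pos'] if p0 is None else p0); Q=R.from_quat(s['tool_rot']) if R0 is None else R0
    p=np.asarray(p); T=M if isinstance(M,R) else R.from_matrix(M); rows=[]
    print('t',s['t'],'dist',np.linalg.norm(p-P),'deg',np.degrees((Q.inv()*T).magnitude()))
    for i in range(N):
        k=N-i; w=(Q.inv()*T).as_rotvec()/k; tr=Q.inv().apply(p-P)/k
        a=np.round(tr/.1,2); b=np.round(np.degrees(w)/5,2)
        P=P+Q.apply(a*.1); Q=Q*R.from_rotvec(np.radians(b*5)); rows.append(dict(zip(['dx','dy','dz','ax','ay','az'],[float(v) for v in [*a,*b]])))
        rows[-1]={k:v for k,v in rows[-1].items() if v}
        if len(rows)==10: print(json.dumps(rows).replace('"','')); rows=[]
    if rows: print(json.dumps(rows),len(rows))
    print('resid mm',(p-P)*1e3,np.degrees((Q.inv()*T).magnitude())); return P,Q
def frame(yaw,pitch=0):
    # scanner-aligned tool: beam yaw (deg), nose-down pitch; returns scanner R and tool R (tool z=-scanner z, tool y=+-scanner y)
    S=R.from_euler('ZY',[yaw,pitch],degrees=True)
    return S, S*R.from_matrix(np.array([[-1,0,0],[0,1,0],[0,0,-1]]).T)
E
python3 - <<'E'
from plan import *
S,T=frame(241.5); t=T.as_matrix(); print('tooly',t[:,1],'tool x',t[:,0])
# want tool y yaw 151.5
T=T*R.from_euler('z',180,degrees=True); print(T.as_matrix())
plan([.467,.346,.47],T,20)
E
```

```text
tooly [ 0.8788 -0.4772  0.    ] tool x [ 0.4772  0.8788 -0.    ]
[[-0.4772 -0.8788  0.    ]
 [-0.8788  0.4772  0.    ]
 [-0.      0.     -1.    ]]
t 1.4 dist 0.3851906727421818 deg 78.50773750119653
[{dx: -0.17, dy: -0.08, dz: -0.03, az: -0.79}, {dx: -0.17, dy: -0.09, dz: -0.03, az: -0.78}, {dx: -0.16, dy: -0.1, dz: -0.03, az: -0.79}, {dx: -0.15, dy: -0.11, dz: -0.03, az: -0.78}, {dx: -0.15, dy: -0.12, dz: -0.03, az: -0.79}, {dx: -0.14, dy: -0.13, dz: -0.03, az: -0.78}, {dx: -0.13, dy: -0.14, dz: -0.03, az: -0.79}, {dx: -0.12, dy: -0.15, dz: -0.03, az: -0.78}, {dx: -0.11, dy: -0.16, dz: -0.03, az: -0.79}, {dx: -0.09, dy: -0.16, dz: -0.03, az: -0.78}]
[{dx: -0.08, dy: -0.17, dz: -0.04, az: -0.79}, {dx: -0.07, dy: -0.18, dz: -0.03, az: -0.78}, {dx: -0.06, dy: -0.18, dz: -0.04, az: -0.79}, {dx: -0.05, dy: -0.18, dz: -0.03, az: -0.78}, {dx: -0.03, dy: -0.19, dz: -0.04, az: -0.79}, {dx: -0.02, dy: -0.19, dz: -0.03, az: -0.78}, {dx: -0.01, dy: -0.19, dz: -0.04, az: -0.79}, {dx: 0.01, dy: -0.19, dz: -0.03, az: -0.78}, {dx: 0.02, dy: -0.19, dz: -0.04, az: -0.79}, {dx: 0.03, dy: -0.18, dz: -0.03, az: -0.78}]
resid mm [0.4679 0.1086 0.2335] 0.009879504092667461
```

>>> {"api": "apply_moves", "payload": {
  "steps": [
    {"dx": -0.17, "dy": -0.08, "dz": -0.03, "az": -0.79},
    {"dx": -0.17, "dy": -0.09, "dz": -0.03, "az": -0.78},
    {"dx": -0.16, "dy": -0.1, "dz": -0.03, "az": -0.79},
    {"dx": -0.15, "dy": -0.11, "dz": -0.03, "az": -0.78},
    {"dx": -0.15, "dy": -0.12, "dz": -0.03, "az": -0.79},
    {"dx": -0.14, "dy": -0.13, "dz": -0.03, "az": -0.78},
    {"dx": -0.13, "dy": -0.14, "dz": -0.03, "az": -0.79},
    {"dx": -0.12, "dy": -0.15, "dz": -0.03, "az": -0.78},
    {"dx": -0.11, "dy": -0.16, "dz": -0.03, "az": -0.79},
    {"dx": -0.09, "dy": -0.16, "dz": -0.03, "az": -0.78}
  ],
  "fingers": 0
}}

```text
validation failed for argument at $.st...
```

>>> {"api": "apply_moves", "payload": {
  "steps": [
    {"dx": -0.08, "dy": -0.17, "dz": -0.04, "az": -0.79},
    {"dx": -0.07, "dy": -0.18, "dz": -0.03, "az": -0.78},
    {"dx": -0.06, "dy": -0.18, "dz": -0.04, "az": -0.79},
    {"dx": -0.05, "dy": -0.18, "dz": -0.03, "az": -0.78},
    {"dx": -0.03, "dy": -0.19, "dz": -0.04, "az": -0.79},
    {"dx": -0.02, "dy": -0.19, "dz": -0.03, "az": -0.78},
    {"dx": -0.01, "dy": -0.19, "dz": -0.04, "az": -0.79},
    {"dx": 0.01, "dy": -0.19, "dz": -0.03, "az": -0.78},
    {"dx": 0.02, "dy": -0.19, "dz": -0.04, "az": -0.79},
    {"dx": 0.03, "dy": -0.18, "dz": -0.03, "az": -0.78}
  ]
}}

```text
validation failed for argument at $.st...
```

```bash
python3 - <<'E'
from plan import *
d=cam('wrist'); save(d,'w1.png',1.4); s=r.get_state(); print(s['t'],s['tool_pos'],R.from_quat(s['tool_rot']).as_matrix(),s['qpos'])
for o in r.trace('wrist','scanner'): 
    P,_,_=cloud(d,o['pixels'],True); print('sc',o['p'],o['bbox'],len(P))
    if not len(P): continue
    print(np.median(P,0))
    for lo,hi in [(.2,.225),(.185,.225)]:
        Q=P[(P[:,2]>lo)&(P[:,2]<hi)]
        if len(Q)>20: print(len(Q),rect(Q),np.percentile(Q[:,2],[5,50,95]))
for o in r.trace('wrist','rack')[:1]:
    P,_,_=cloud(d,o['pixels'],True)
    for lo,hi in [(.015,.03),(.19,.21),(.15,.17)]:
        Q=P[(P[:,2]>lo)&(P[:,2]<hi)]
        if len(Q)>20: print('rack',lo,len(Q),rect(Q),np.median(Q[:,2]))
E
```

```text
1.45 [0.1828 0.5977 0.4048] [[-0.9563  0.2924  0.    ]
 [ 0.2924  0.9563  0.0001]
 [ 0.      0.0001 -1.    ]] [-1.2966  0.3322 -0.0647  1.4601  0.0216  1.3499 -0.0885]
sc 0.6 [0.0, 159.0, 107.2, 231.6] 5339
[0.1079 0.3537 0.0724]
```

View pics/w1.png

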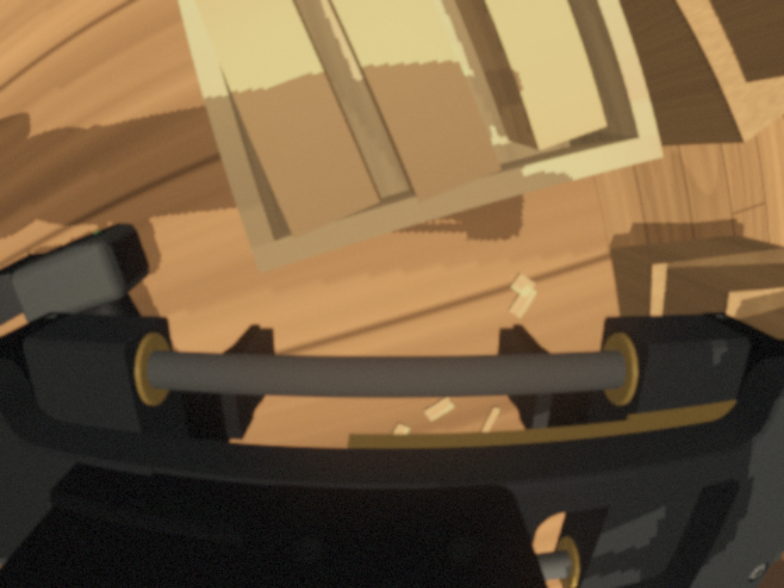

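The wrist view shows only the crate and part of the large scanner at left (60,285). The move was refused because rows need all six keys.

```bash
sed -i "/rows\[-1\]={k:v/d; s/.replace('\"','')//" plan.py; sed -i "s/\[-1,0,0\],\[0,1,0\],\[0,0,-1\]/[1,0,0],[0,-1,0],[0,0,-1]/" plan.py; sed -n 8,14p plan.py
```

```text
k=N-i; w=(Q.inv()*T).as_rotvec()/k; tr=Q.inv().apply(p-P)/k
        a=np.round(tr/.1,2); b=np.round(np.degrees(w)/5,2)
        P=P+Q.apply(a*.1); Q=Q*R.from_rotvec(np.radians(b*5)); rows.append(dict(zip(['dx','dy','dz','ax','ay','az'],[float(v) for v in [*a,*b]])))
        if len(rows)==10: print(json.dumps(rows)); rows=[]
    if rows: print(json.dumps(rows),len(rows))
    print('resid mm',(p-P)*1e3,np.degrees((Q.inv()*T).magnitude())); return P,Q
def frame(yaw,pitch=0):
```

>>> {"api": "apply_moves", "payload": {
  "steps": [
    {"dx": -0.17, "dy": -0.08, "dz": -0.03, "ax": 0, "ay": 0, "az": -0.79},
    {"dx": -0.17, "dy": -0.09, "dz": -0.03, "ax": 0, "ay": 0, "az": -0.78},
    {"dx": -0.16, "dy": -0.1, "dz": -0.03, "ax": 0, "ay": 0, "az": -0.79},
    {"dx": -0.15, "dy": -0.11, "dz": -0.03, "ax": 0, "ay": 0, "az": -0.78},
    {"dx": -0.15, "dy": -0.12, "dz": -0.03, "ax": 0, "ay": 0, "az": -0.79},
    {"dx": -0.14, "dy": -0.13, "dz": -0.03, "ax": 0, "ay": 0, "az": -0.78},
    {"dx": -0.13, "dy": -0.14, "dz": -0.03, "ax": 0, "ay": 0, "az": -0.79},
    {"dx": -0.12, "dy": -0.15, "dz": -0.03, "ax": 0, "ay": 0, "az": -0.78},
    {"dx": -0.11, "dy": -0.16, "dz": -0.03, "ax": 0, "ay": 0, "az": -0.79},
    {"dx": -0.09, "dy": -0.16, "dz": -0.03, "ax": 0, "ay": 0, "az": -0.78}
  ],
  "fingers": 0
}}

```text
t: 2.55
tool_pos: [0.3266, 0.4723, 0.435]
tool_rot: [-0.194, 0.981, 0.0, 0.0]
contact_force: [0.6, -0.2, 0.6]
width: 0.0868
grip_force: 0.0
```

>>> {"api": "apply_moves", "payload": {
  "steps": [
    {"dx": -0.08, "dy": -0.17, "dz": -0.04, "ax": 0, "ay": 0, "az": -0.79},
    {"dx": -0.07, "dy": -0.18, "dz": -0.03, "ax": 0, "ay": 0, "az": -0.78},
    {"dx": -0.06, "dy": -0.18, "dz": -0.04, "ax": 0, "ay": 0, "az": -0.79},
    {"dx": -0.05, "dy": -0.18, "dz": -0.03, "ax": 0, "ay": 0, "az": -0.78},
    {"dx": -0.03, "dy": -0.19, "dz": -0.04, "ax": 0, "ay": 0, "az": -0.79},
    {"dx": -0.02, "dy": -0.19, "dz": -0.03, "ax": 0, "ay": 0, "az": -0.78},
    {"dx": -0.01, "dy": -0.19, "dz": -0.04, "ax": 0, "ay": 0, "az": -0.79},
    {"dx": 0.01, "dy": -0.19, "dz": -0.03, "ax": 0, "ay": 0, "az": -0.78},
    {"dx": 0.02, "dy": -0.19, "dz": -0.04, "ax": 0, "ay": 0, "az": -0.79},
    {"dx": 0.03, "dy": -0.18, "dz": -0.03, "ax": 0, "ay": 0, "az": -0.78}
  ]
}}

```text
t: 3.55
tool_pos: [0.4671, 0.3452, 0.4701]
tool_rot: [-0.512, 0.859, 0.0, 0.0]
contact_force: [-1.2, 0.7, -0.1]
width: 0.087
grip_force: 0.0
```

```bash
cat > look.py <<'E'
from plan import *
import sys
d=cam('wrist'); save(d,sys.argv[1],1.4); s=r.get_state(); print(s['t'],s['tool_pos'],R.from_quat(s['tool_rot']).as_matrix(),s['qpos'])
for o in r.trace('wrist','scanner'): 
    P,_,_=cloud(d,o['pixels'],True); print('sc',o['p'],o['bbox'],len(P))
    if not len(P): continue
    print(np.median(P,0))
    for lo,hi in [(.2,.225),(.185,.225)]:
        Q=P[(P[:,2]>lo)&(P[:,2]<hi)]
        if len(Q)>20: print(len(Q),rect(Q),np.percentile(Q[:,2],[5,50,95]))
for o in r.trace('wrist','rack')[:1]:
    P,_,_=cloud(d,o['pixels'],True)
    for lo,hi in [(.015,.03),(.19,.21),(.15,.17)]:
        Q=P[(P[:,2]>lo)&(P[:,2]<hi)]
        if len(Q)>20: print('rack',lo,len(Q),rect(Q),np.median(Q[:,2]))
E
python3 look.py w2.png
```

```text
3.6 [0.4695 0.3427 0.4705] [[-0.4746 -0.8802  0.0019]
 [-0.8802  0.4746 -0.0006]
 [-0.0004 -0.002  -1.    ]] [-0.7394  0.2067  0.0353  1.4812 -0.0055  1.4527  1.9429]
sc 0.71 [392.9, 0.0, 521.6, 131.6] 7797
[0.1364 0.334  0.0517]
sc 0.66 [230.7, 130.7, 322.7, 254.6] 8805
[0.4581 0.3289 0.2084]
8772 (array([459.5, 334.4]), array([100.8,  67.1]), 62.3) [0.2051 0.2084 0.2111]
8785 (array([459.5, 334.4]), array([100.8,  67.1]), 62.3) [0.205  0.2084 0.2111]
sc 0.57 [102.6, 94.4, 169.8, 178.6] 2307
[0.6112 0.2124 0.0292]
rack 0.015 3930 (array([513.3, 433.6]), array([154. , 180.2]), 61.2) 0.022274249836361698
rack 0.19 1235 (array([485.7, 380.8]), array([109. ,  50.1]), 59.2) 0.20024319694956771
```

View pics/w2.png

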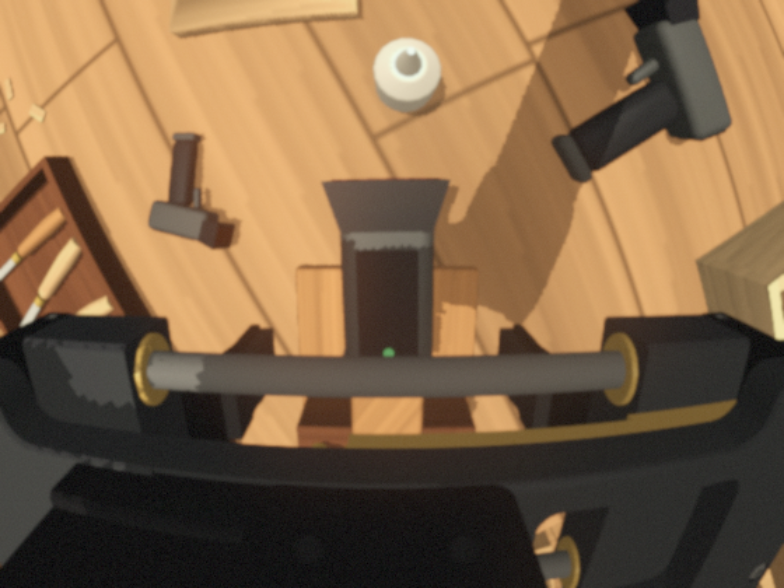

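The scanner sits straight between the open fingers: hood front at (385,180), head about x 345–432. Its top measures 0.208 m in all three views. Now the descent.

```bash
python3 - <<'E'
from plan import *
s=r.get_state(); print(s['tool_pos'],s['joint_vel'])
S,T=frame(241.7); plan([.468,.349,.355],T,8)
E
```

```text
[0.4672 0.3451 0.4699] [-0.0258 -0.0023 -0.0288  0.0121 -0.0091 -0.0003 -0.0369]
t 3.7 dist 0.11495135263409975 deg 0.39097347284090084
[{"dx": -0.0, "dy": 0.0, "dz": 0.14, "ax": -0.0, "ay": 0.0, "az": -0.01}, {"dx": -0.01, "dy": 0.0, "dz": 0.14, "ax": -0.0, "ay": 0.0, "az": -0.01}, {"dx": -0.0, "dy": 0.0, "dz": 0.14, "ax": -0.0, "ay": 0.0, "az": -0.01}, {"dx": -0.01, "dy": 0.0, "dz": 0.15, "ax": -0.0, "ay": 0.0, "az": -0.01}, {"dx": -0.0, "dy": 0.0, "dz": 0.14, "ax": -0.0, "ay": 0.0, "az": -0.01}, {"dx": -0.01, "dy": 0.0, "dz": 0.15, "ax": -0.0, "ay": 0.0, "az": -0.01}, {"dx": -0.0, "dy": 0.01, "dz": 0.14, "ax": -0.0, "ay": 0.0, "az": -0.01}, {"dx": -0.01, "dy": 0.0, "dz": 0.15, "ax": -0.0, "ay": 0.0, "az": -0.01}] 8
resid mm [-0.2729 -0.1366  0.1157] 0.023590925016516964
```

>>> {"api": "apply_moves", "payload": {
  "steps": [
    {"dx": -0.01, "dy": 0, "dz": 0.16, "ax": 0, "ay": 0, "az": -0.02},
    {"dx": -0.01, "dy": 0, "dz": 0.16, "ax": 0, "ay": 0, "az": -0.02},
    {"dx": -0.01, "dy": 0, "dz": 0.16, "ax": 0, "ay": 0, "az": -0.02},
    {"dx": 0, "dy": 0, "dz": 0.16, "ax": 0, "ay": 0, "az": -0.02},
    {"dx": 0, "dy": 0, "dz": 0.16, "ax": 0, "ay": 0, "az": 0},
    {"dx": 0, "dy": 0, "dz": 0.15, "ax": 0, "ay": 0, "az": 0},
    {"dx": 0, "dy": 0, "dz": 0.12, "ax": 0, "ay": 0, "az": 0},
    {"dx": 0, "dy": 0, "dz": 0.08, "ax": 0, "ay": 0, "az": 0},
    {"dx": 0, "dy": 0, "dz": 0, "ax": 0, "ay": 0, "az": 0},
    {"dx": 0, "dy": 0, "dz": 0, "ax": 0, "ay": 0, "az": 0}
  ]
}}

```text
t: 4.7
tool_pos: [0.468, 0.3487, 0.3552]
tool_rot: [-0.514, 0.858, 0.0, 0.0]
contact_force: [0.2, 0.0, 0.1]
width: 0.0873
grip_force: 0.0
```

```bash
python3 - <<'E'
from plan import *
s=r.get_state(); print(s)
d=cam('wrist'); save(d,'w3.png',1)
for o in r.trace('wrist','scanner'):
    P,_,_=cloud(d,o['pixels'],True)
    if len(P) and np.median(P[:,2])>.15:
        Q=P[P[:,2]>.195]; M=R.from_quat(s['tool_rot']).as_matrix(); L=(Q-s['tool_pos'])@M
        print(rect(Q)); print('tool frame x,y pct',np.percentile(L,[0.5,50,99.5],axis=0)); H=L[L[:,0]<.04]; print('head y',np.percentile(H,[.5,99.5],axis=0))
E
```

```text
{'t': 4.7, 'qpos': array([-0.7389,  0.2714,  0.0242,  1.6443, -0.007 ,  1.2253,  1.9377]), 'joint_vel': array([ 0.0008, -0.0085,  0.0015, -0.0118, -0.0006,  0.0018,  0.0017]), 'tau': array([ -0.0913, -55.654 ,   0.9292, -36.8672,   0.0641,   0.0247,
        -0.0093]), 'tool_pos': array([0.468 , 0.3487, 0.3552]), 'tool_rot': array([-0.5142,  0.8577,  0.0001,  0.0003]), 'contact_force': array([0.1886, 0.0069, 0.0827]), 'torque': array([ 0.0438,  0.0709, -0.0501]), 'grip_force': 0.0, 'width': 0.08727580582598787}
(array([452.9, 329.7]), array([91.3, 66.9]), 67.5)
tool frame x,y pct [[-0.0199 -0.0304  0.1426]
 [ 0.0394  0.0004  0.1467]
 [ 0.067   0.0309  0.1535]]
head y [[-0.021  -0.0244  0.1451]
 [ 0.0399  0.026   0.1542]]
```

>>> {"api": "apply_moves", "payload": {
  "steps": [
    {"dx": 0, "dy": 0, "dz": 0, "ax": 0, "ay": 0, "az": 0},
    {"dx": 0, "dy": 0, "dz": 0, "ax": 0, "ay": 0, "az": 0},
    {"dx": 0, "dy": 0, "dz": 0, "ax": 0, "ay": 0, "az": 0},
    {"dx": 0, "dy": 0, "dz": 0, "ax": 0, "ay": 0, "az": 0},
    {"dx": 0, "dy": 0, "dz": 0, "ax": 0, "ay": 0, "az": 0},
    {"dx": 0, "dy": 0, "dz": 0, "ax": 0, "ay": 0, "az": 0},
    {"dx": 0, "dy": 0, "dz": 0, "ax": 0, "ay": 0, "az": 0},
    {"dx": 0, "dy": 0, "dz": 0, "ax": 0, "ay": 0, "az": 0},
    {"dx": 0, "dy": 0, "dz": 0, "ax": 0, "ay": 0, "az": 0},
    {"dx": 0, "dy": 0, "dz": 0, "ax": 0, "ay": 0, "az": 0}
  ],
  "fingers": 1,
  "force": 40
}}

```text
t: 5.8
tool_pos: [0.468, 0.3486, 0.3548]
tool_rot: [-0.514, 0.858, 0.0, 0.0]
contact_force: [0.1, -0.4, 0.3]
width: 0.0519
grip_force: 39.9
```

>>> {"api": "apply_moves", "payload": {
  "steps": [
    {"dx": 0, "dy": 0, "dz": -0.05, "ax": 0, "ay": 0, "az": 0},
    {"dx": 0, "dy": 0, "dz": -0.1, "ax": 0, "ay": 0, "az": 0},
    {"dx": 0, "dy": 0, "dz": -0.15, "ax": 0, "ay": 0, "az": 0},
    {"dx": 0, "dy": 0, "dz": -0.2, "ax": 0, "ay": 0, "az": 0},
    {"dx": 0, "dy": 0, "dz": -0.25, "ax": 0, "ay": 0, "az": 0},
    {"dx": 0, "dy": 0, "dz": -0.25, "ax": 0, "ay": 0, "az": 0},
    {"dx": 0, "dy": 0, "dz": -0.2, "ax": 0, "ay": 0, "az": 0},
    {"dx": 0, "dy": 0, "dz": -0.15, "ax": 0, "ay": 0, "az": 0},
    {"dx": 0, "dy": 0, "dz": -0.1, "ax": 0, "ay": 0, "az": 0},
    {"dx": 0, "dy": 0, "dz": 0, "ax": 0, "ay": 0, "az": 0}
  ]
}}

```text
t: 6.8
tool_pos: [0.468, 0.3485, 0.5018]
tool_rot: [-0.514, 0.858, 0.0, 0.001]
contact_force: [0.7, -1.0, -1.9]
width: 0.0515
grip_force: 39.9
```

```bash
python3 - <<'E'
from plan import *
s=r.get_state(); print(s['tool_pos'],s['contact_force'],s['torque'],s['width'])
for n in ['wrist','scene']:
  d=cam(n)
  for o in r.trace(n,'scanner'):
    P,_,_=cloud(d,o['pixels'],n=='wrist')
    if len(P) and np.median(P[:,2])>.2:
        M=R.from_quat(s['tool_rot']).as_matrix(); L=(P-s['tool_pos'])@M
        print(n,o['p']); print('tool frame pct',np.percentile(L,[0.5,50,99.5],axis=0)); H=L[(L[:,0]<.04)&(L[:,2]<.16)]; print('head',np.percentile(H,[.5,50,99.5],axis=0))
        if n=='wrist': print('head top plane',plane(H[:,:]*np.array([1,1,-1]))[1])
# scan pose
lab=np.array([.4965,-.0132,.0630])
S,T=frame(152,35); o=lab-S.apply([.168,0,.008]); tcp=o+S.apply([0,0,.1675])
print('origin',o,'tcp',tcp,'butt',o+S.apply([-.03,0,-.122]))
S1,T1=frame(152,0)
print('--A: yaw + move, upright'); P,Q=plan([tcp[0]+.06,tcp[1],.46],T1,30)
print('--B: pitch'); P,Q=plan(tcp,T,17,P,Q)
E
```

```text
[0.468  0.3485 0.5018] [ 0.6977 -0.9558 -1.9018] [-0.0118  0.1083  0.0098] 0.05153690500892415
wrist 0.65
tool frame pct [[-0.0152 -0.0304  0.1423]
 [ 0.0398  0.0008  0.1462]
 [ 0.0669  0.031   0.1533]]
head [[-0.0161 -0.0246  0.1447]
 [ 0.0219  0.0008  0.147 ]
 [ 0.0399  0.0262  0.1539]]
head top plane [ 0.0321 -0.0016  0.9995]
scene 0.91
tool frame pct [[-0.0478 -0.0596  0.1119]
 [-0.0259 -0.0136  0.188 ]
 [ 0.066   0.3298  0.499 ]]
head [[-0.0479 -0.0846  0.1067]
 [-0.0366 -0.0117  0.1505]
 [-0.0247  0.0211  0.1592]]
origin [ 0.6221 -0.08    0.1528] tcp [ 0.5372 -0.0349  0.29  ] butt [ 0.7055 -0.1244  0.0701]
--A: yaw + move, upright
t 7.0 dist 0.4064798828041897 deg 89.89794557083538
[{"dx": 0.09, "dy": -0.1, "dz": 0.01, "ax": -0.0, "ay": -0.0, "az": 0.6}, {"dx": 0.09, "dy": -0.1, "dz": 0.01, "ax": -0.0, "ay": -0.0, "az": 0.6}, {"dx": 0.08, "dy": -0.11, "dz": 0.01, "ax": -0.0, "ay": -0.0, "az": 0.6}, {"dx": 0.08, "dy": -0.11, "dz": 0.01, "ax": -0.0, "ay": -0.0, "az": 0.6}, {"dx": 0.07, "dy": -0.12, "dz": 0.01, "ax": -0.0, "ay": -0.0, "az": 0.6}, {"dx": 0.06, "dy": -0.12, "dz": 0.
[... 2582 characters left out ...]
.09, "ax": -0.0, "ay": -0.41, "az": 0.0}, {"dx": 0.06, "dy": -0.01, "dz": 0.08, "ax": -0.0, "ay": -0.41, "az": 0.0}]
[{"dx": 0.06, "dy": -0.02, "dz": 0.08, "ax": -0.0, "ay": -0.41, "az": 0.0}, {"dx": 0.07, "dy": -0.01, "dz": 0.08, "ax": -0.0, "ay": -0.41, "az": 0.0}, {"dx": 0.07, "dy": -0.02, "dz": 0.08, "ax": -0.0, "ay": -0.42, "az": 0.0}, {"dx": 0.07, "dy": -0.01, "dz": 0.08, "ax": -0.0, "ay": -0.41, "az": 0.0}, {"dx": 0.08, "dy": -0.02, "dz": 0.07, "ax": -0.0, "ay": -0.42, "az": 0.0}, {"dx": 0.08, "dy": -0.01, "dz": 0.07, "ax": -0.0, "ay": -0.41, "az": 0.0}, {"dx": 0.07, "dy": -0.02, "dz": 0.07, "ax": -0.0, "ay": -0.42, "az": 0.0}] 7
resid mm [-0.2312  0.3205 -0.1159] 0.026761916268740908
```

>>> {"api": "apply_moves", "payload": {
  "steps": [
    {"dx": 0.05, "dy": -0.05, "dz": 0.01, "ax": 0, "ay": 0, "az": 0.3},
    {"dx": 0.09, "dy": -0.1, "dz": 0.01, "ax": 0, "ay": 0, "az": 0.6},
    {"dx": 0.08, "dy": -0.11, "dz": 0.01, "ax": 0, "ay": 0, "az": 0.6},
    {"dx": 0.08, "dy": -0.11, "dz": 0.01, "ax": 0, "ay": 0, "az": 0.6},
    {"dx": 0.07, "dy": -0.12, "dz": 0.01, "ax": 0, "ay": 0, "az": 0.6},
    {"dx": 0.06, "dy": -0.12, "dz": 0.01, "ax": 0, "ay": 0, "az": 0.6},
    {"dx": 0.06, "dy": -0.12, "dz": 0.01, "ax": 0, "ay": 0, "az": 0.6},
    {"dx": 0.05, "dy": -0.12, "dz": 0.01, "ax": 0, "ay": 0, "az": 0.6},
    {"dx": 0.04, "dy": -0.13, "dz": 0.01, "ax": 0, "ay": 0, "az": 0.6},
    {"dx": 0.04, "dy": -0.13, "dz": 0.01, "ax": 0, "ay": 0, "az": 0.6}
  ]
}}

```text
t: 8.0
tool_pos: [0.5123, 0.2267, 0.4896]
tool_rot: [-0.285, 0.958, 0.0, 0.0]
contact_force: [-0.2, -0.3, -1.8]
width: 0.0521
grip_force: 39.9
```

>>> {"api": "apply_moves", "payload": {
  "steps": [
    {"dx": 0.03, "dy": -0.13, "dz": 0.01, "ax": 0, "ay": 0, "az": 0.6},
    {"dx": 0.02, "dy": -0.13, "dz": 0.01, "ax": 0, "ay": 0, "az": 0.6},
    {"dx": 0.02, "dy": -0.13, "dz": 0.02, "ax": 0, "ay": 0, "az": 0.6},
    {"dx": 0.01, "dy": -0.13, "dz": 0.01, "ax": 0, "ay": 0, "az": 0.6},
    {"dx": 0, "dy": -0.14, "dz": 0.02, "ax": 0, "ay": 0, "az": 0.6},
    {"dx": 0, "dy": -0.14, "dz": 0.01, "ax": 0, "ay": 0, "az": 0.6},
    {"dx": -0.01, "dy": -0.13, "dz": 0.02, "ax": 0, "ay": 0, "az": 0.6},
    {"dx": -0.02, "dy": -0.13, "dz": 0.01, "ax": 0, "ay": 0, "az": 0.6},
    {"dx": -0.03, "dy": -0.13, "dz": 0.02, "ax": 0, "ay": 0, "az": 0.6},
    {"dx": -0.03, "dy": -0.13, "dz": 0.01, "ax": 0, "ay": 0, "az": 0.6}
  ]
}}

```text
t: 9.0
tool_pos: [0.5586, 0.1015, 0.4755]
tool_rot: [-0.028, 1.0, 0.0, -0.0]
contact_force: [0.5, -0.2, -1.6]
width: 0.0516
grip_force: 39.9
```

>>> {"api": "apply_moves", "payload": {
  "steps": [
    {"dx": -0.04, "dy": -0.13, "dz": 0.02, "ax": 0, "ay": 0, "az": 0.6},
    {"dx": -0.05, "dy": -0.13, "dz": 0.01, "ax": 0, "ay": 0, "az": 0.6},
    {"dx": -0.05, "dy": -0.13, "dz": 0.02, "ax": 0, "ay": 0, "az": 0.6},
    {"dx": -0.06, "dy": -0.12, "dz": 0.01, "ax": 0, "ay": 0, "az": 0.6},
    {"dx": -0.06, "dy": -0.12, "dz": 0.02, "ax": 0, "ay": 0, "az": 0.6},
    {"dx": -0.07, "dy": -0.12, "dz": 0.01, "ax": 0, "ay": 0, "az": 0.6},
    {"dx": -0.08, "dy": -0.11, "dz": 0.02, "ax": 0, "ay": 0, "az": 0.6},
    {"dx": -0.08, "dy": -0.11, "dz": 0.01, "ax": 0, "ay": 0, "az": 0.6},
    {"dx": -0.09, "dy": -0.1, "dz": 0.02, "ax": 0, "ay": 0, "az": 0.6},
    {"dx": -0.09, "dy": -0.1, "dz": 0.01, "ax": 0, "ay": 0, "az": 0.6}
  ]
}}

```text
t: 10.0
tool_pos: [0.6047, -0.0268, 0.4605]
tool_rot: [0.232, 0.973, 0.0, -0.0]
contact_force: [0.9, -0.0, -1.8]
width: 0.0513
grip_force: 39.9
```

```bash
python3 - <<'E'
from plan import *
s=r.get_state(); print(s['t'],s['tool_pos'],s['qpos'],s['width'])
d=cam('wrist'); save(d,'w4.png',1)
for o in r.trace('wrist','mask_label')[:3]:
    P,_,_=cloud(d,cv2.erode(o['pixels'].astype(np.uint8),np.ones((3,3)))>0,True)
    if len(P)<50: continue
    c,nn,k=plane(P); print('label',o['p'],o['bbox'],(P.min(0)+P.max(0))/2,P.mean(0),k,'elev',np.degrees(np.arcsin(nn[2])),'az',np.degrees(np.arctan2(nn[1],nn[0])),rect(P))
    q=P-P.mean(0); h=np.array([-nn[1],nn[0],0])/np.hypot(nn[0],nn[1]); g=np.cross(nn,h)
    print('rect in plane', cv2.minAreaRect((np.c_[q@h,q@g]*1000).astype(np.float32)))
for o in r.trace('wrist','mask_blank')[:1]:
    P,_,_=cloud(d,o['pixels'],True); D=P[(np.abs((P-c)@nn)<.004)]; c2,n2,k2=plane(D); print('bevel',n2,k2,'elev',np.degrees(np.arcsin(n2[2])),'az',np.degrees(np.arctan2(n2[1],n2[0])))
E
```

```text
10.0 [ 0.6047 -0.0268  0.4605] [-0.3774  0.2731  0.4334  1.451  -0.1145  1.4427  1.1587] 0.05131058318714475
label 0.92 [218.2, 83.0, 271.7, 106.5] [ 0.4967 -0.0109  0.0628] [ 0.4964 -0.0104  0.0637] 971 elev 34.88841379405947 az -27.384056671896392 (array([496.4, -10.8]), array([59.4, 19.9]), 62.2)
rect in plane ((-0.32836151123046875, -0.5860157012939453), (59.13249206542969, 36.995147705078125), 0.9145281910896301)
bevel [ 0.7264 -0.3771  0.5746] 4865 elev 35.07234392674597 az -27.439116549259033
```

```bash
python3 - <<'E'
from plan import *
print(r.get_state()['tool_pos'])
lab=np.array([.4966,-.0118,.0628])
S,T=frame(152.4,35); o=lab-S.apply([.168,0,.008]); tcp=o+S.apply([0,0,.1675]); print(tcp)
plan(tcp,T,17)
E
```

```text
[ 0.6045 -0.0268  0.4605]
[ 0.5375 -0.0332  0.2898]
t 10.15 dist 0.18351370749628262 deg 35.01636925226429
[{"dx": 0.03, "dy": -0.02, "dz": 0.1, "ax": 0.0, "ay": -0.41, "az": 0.01}, {"dx": 0.04, "dy": -0.02, "dz": 0.1, "ax": 0.0, "ay": -0.41, "az": 0.01}, {"dx": 0.04, "dy": -0.02, "dz": 0.1, "ax": 0.0, "ay": -0.41, "az": 0.01}, {"dx": 0.04, "dy": -0.02, "dz": 0.1, "ax": 0.0, "ay": -0.41, "az": 0.01}, {"dx": 0.05, "dy": -0.02, "dz": 0.09, "ax": 0.0, "ay": -0.41, "az": 0.01}, {"dx": 0.05, "dy": -0.02, "dz": 0.09, "ax": 0.0, "ay": -0.41, "az": 0.01}, {"dx": 0.05, "dy": -0.02, "dz": 0.09, "ax": 0.0, "ay": -0.41, "az": 0.01}, {"dx": 0.06, "dy": -0.02, "dz": 0.09, "ax": 0.0, "ay": -0.41, "az": 0.01}, {"dx": 0.06, "dy": -0.02, "dz": 0.09, "ax": 0.01, "ay": -0.41, "az": 0.01}, {"dx": 0.06, "dy": -0.02, "dz": 0.08, "ax": 0.0, "ay": -0.41, "az": 0.01}]
[{"dx": 0.07, "dy": -0.02, "dz": 0.08, "ax": 0.01, "ay": -0.41, "az": 0.01}, {"dx": 0.07, "dy": -0.02, "dz": 0.08, "ax": 0.0, "ay": -0.42, "az": 0.01}, {"dx": 0.07, "dy": -0.02, "dz": 0.08, "ax": 0.01, "ay": -0.41, "az": 0.01}, {"dx": 0.08, "dy": -0.03, "dz": 0.08, "ax": 0.0, "ay": -0.42, "az": 0.01}, {"dx": 0.08, "dy": -0.02, "dz": 0.07, "ax": 0.01, "ay": -0.41, "az": 0.01}, {"dx": 0.08, "dy": -0.03, "dz": 0.07, "ax": 0.0, "ay": -0.42, "az": 0.01}, {"dx": 0.08, "dy": -0.02, "dz": 0.06, "ax": 0.01, "ay": -0.41, "az": 0.01}] 7
resid mm [ 0.0296 -0.2831 -0.2877] 0.023351073550573455
```

>>> {"api": "apply_moves", "payload": {
  "steps": [
    {"dx": 0.03, "dy": -0.02, "dz": 0.1, "ax": 0, "ay": -0.41, "az": 0.01},
    {"dx": 0.04, "dy": -0.02, "dz": 0.1, "ax": 0, "ay": -0.41, "az": 0.01},
    {"dx": 0.04, "dy": -0.02, "dz": 0.1, "ax": 0, "ay": -0.41, "az": 0.01},
    {"dx": 0.04, "dy": -0.02, "dz": 0.1, "ax": 0, "ay": -0.41, "az": 0.01},
    {"dx": 0.05, "dy": -0.02, "dz": 0.09, "ax": 0, "ay": -0.41, "az": 0.01},
    {"dx": 0.05, "dy": -0.02, "dz": 0.09, "ax": 0, "ay": -0.41, "az": 0.01},
    {"dx": 0.05, "dy": -0.02, "dz": 0.09, "ax": 0, "ay": -0.41, "az": 0.01},
    {"dx": 0.06, "dy": -0.02, "dz": 0.09, "ax": 0, "ay": -0.41, "az": 0.01},
    {"dx": 0.06, "dy": -0.02, "dz": 0.09, "ax": 0.01, "ay": -0.41, "az": 0.01},
    {"dx": 0.06, "dy": -0.02, "dz": 0.08, "ax": 0, "ay": -0.41, "az": 0.01}
  ]
}}

```text
t: 11.15
tool_pos: [0.5657, -0.0279, 0.3604]
tool_rot: [0.23, 0.957, -0.041, 0.174]
contact_force: [0.1, 0.5, -1.2]
width: 0.0514
grip_force: 39.9
```

>>> {"api": "apply_moves", "payload": {
  "steps": [
    {"dx": 0.07, "dy": -0.02, "dz": 0.08, "ax": 0.01, "ay": -0.41, "az": 0.01},
    {"dx": 0.07, "dy": -0.02, "dz": 0.08, "ax": 0, "ay": -0.42, "az": 0.01},
    {"dx": 0.07, "dy": -0.02, "dz": 0.08, "ax": 0.01, "ay": -0.41, "az": 0.01},
    {"dx": 0.08, "dy": -0.03, "dz": 0.08, "ax": 0, "ay": -0.42, "az": 0.01},
    {"dx": 0.08, "dy": -0.02, "dz": 0.07, "ax": 0.01, "ay": -0.41, "az": 0.01},
    {"dx": 0.08, "dy": -0.03, "dz": 0.07, "ax": 0, "ay": -0.42, "az": 0.01},
    {"dx": 0.08, "dy": -0.02, "dz": 0.06, "ax": 0.01, "ay": -0.41, "az": 0.01},
    {"dx": 0, "dy": 0, "dz": 0, "ax": 0, "ay": 0, "az": 0},
    {"dx": 0, "dy": 0, "dz": 0, "ax": 0, "ay": 0, "az": 0},
    {"dx": 0, "dy": 0, "dz": 0, "ax": 0, "ay": 0, "az": 0}
  ]
}}

```text
t: 12.15
tool_pos: [0.5378, -0.0316, 0.2911]
tool_rot: [0.227, 0.926, -0.071, 0.292]
contact_force: [-0.0, -0.6, -1.8]
width: 0.0518
grip_force: 39.9
```

```bash
cat > chk.py <<'E'
from plan import *
d=cam('wrist'); save(d,'w5.png',1.4); s=r.get_state()
T=R.from_quat(s['tool_rot']); M=T.as_matrix(); print(s['t'],s['tool_pos'],s['qpos'],np.abs(s['joint_vel']).max(),s['width'])
b=M[:,0]; print('beam az',np.degrees(np.arctan2(b[1],b[0])),'el',np.degrees(np.arcsin(b[2])),'tool y z',M[2,1])
w=np.array(s['tool_pos'])+T.apply([.068,0,.1595])
lab=np.array([.4966,-.0118,.0628]); v=lab-w; print('label in window frame',T.inv().apply(v))
for o in r.trace('wrist','mask_label')[:3]:
    P,_,_=cloud(d,cv2.erode(o['pixels'].astype(np.uint8),np.ones((3,3)))>0,True)
    if len(P)<50: continue
    c,nn,k=plane(P); print('label',o['p'],o['bbox'],P.mean(0),k,'elev',np.degrees(np.arcsin(nn[2])),'az',np.degrees(np.arctan2(nn[1],nn[0])))
    print('seen label in window frame',T.inv().apply(P.mean(0)-w), 'normal in tool',T.inv().apply(nn))
for o in r.trace('wrist','scanner')[:3]:
    P,_,_=cloud(d,o['pixels'],True)
    if len(P)<50: continue
    L=(P-s['tool_pos'])@M; print('scanner tool frame',o['p'],np.percentile(L,[.5,50,99.5],axis=0).ravel()); H=L[(L[:,0]<.038)&(L[:,2]<.16)]
    if len(H)>50: print('top plane',plane(H*np.array([1,1,-1]))[1:])
E
python3 chk.py
```

```text
12.2 [ 0.5378 -0.0318  0.2911] [-0.5632  0.0887  0.4546  2.0901  0.6017  0.5302  0.5133] 0.007314805214112291 0.051400140635676494
beam az 152.44584802262736 el -35.016859774562135 tool y z 0.001370707418547723
label in window frame [ 0.1005 -0.0016  0.0012]
scanner tool frame 0.82 [0.171  0.1844 0.1964 0.1766 0.2092 0.2043 0.183  0.228  0.2137]
scanner tool frame 0.71 [-0.0129 -0.03    0.1417  0.042   0.0011  0.1457  0.069   0.0316  0.1526]
top plane (array([0.0232, 0.0008, 0.9997]), 7478)
```

View pics/w5.png

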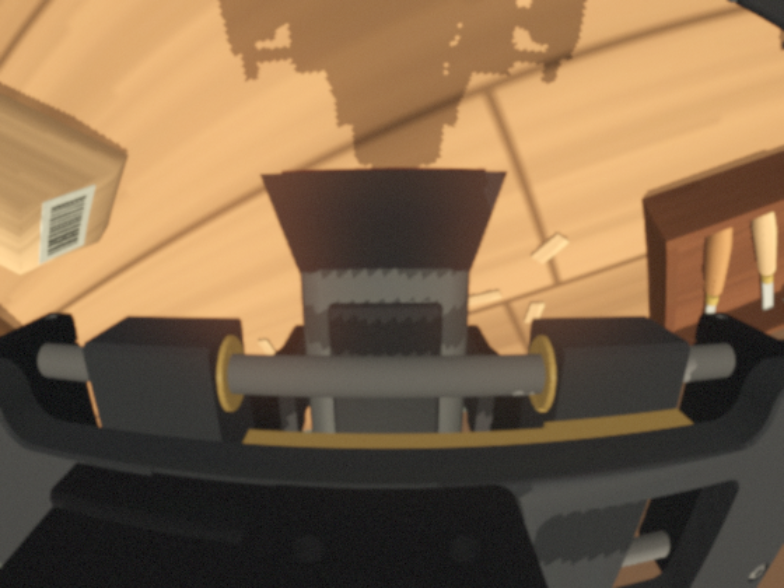

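```bash
python3 - <<'E'
from plan import *
d=cam('scene'); save(d,'s5.png',1.4); cv2.imwrite('pics/s5c.png',cv2.resize(d['frame'][180:330,200:420,::-1],None,fx=3.5,fy=3.5,interpolation=cv2.INTER_CUBIC))
d=cam('wrist'); s=r.get_state(); T=R.from_quat(s['tool_rot'])
c=-d['M'].T@d['t']; print('cam in tool',T.inv().apply(c-s['tool_pos']),'axis in tool',T.inv().apply(d['M'][2]),'cam x',T.inv().apply(d['M'][0]),d['fx'],d['cx'],d['cy'])
def proj(p):
    q=d['M']@np.array(p)+d['t']; th=np.arctan2(np.hypot(q[0],q[1]),q[2]); k=th/np.hypot(q[0],q[1]); return d['cx']+d['fx']*k*q[0],d['cy']+d['fy']*k*q[1]
print('mask',proj([.4966,-.0118,.0628]),'ladle',proj([.541,-.268,.049]),'tray',proj([.75,.1,.02]))
P,u,v=cloud(d,None,True)
for uu,vv in [(46,160),(275,60),(275,10),(540,140)]:
    k=np.argmin((u-uu)**2+(v-vv)**2); print((uu,vv),P[k])
for o in r.trace('wrist','mask_label')+r.trace('wrist','ladle_label'): print(o['p'],o['bbox'])
E
```

```text
cam in tool [0.0663 0.0012 0.0193] axis in tool [-0.242   0.0004  0.9703] cam x [-0.0007  1.     -0.0005] 325.19226210127806 275.5279002912427 205.6166743160866
mask (np.float64(270.1489351969893), np.float64(-76.90237024115035)) ladle (np.float64(43.7973541224886), np.float64(161.936649584883)) tray (np.float64(490.82971058843884), np.float64(153.36029721468958))
(46, 160) [ 0.5413 -0.2651  0.0478]
(275, 60) [ 0.5904 -0.0582 -0.0002]
(275, 10) [ 0.5542 -0.0393 -0.0002]
(540, 140) [0.7405 0.1531 0.0331]
0.77 [26.2, 134.7, 67.4, 188.3]
```

View pics/s5c.png

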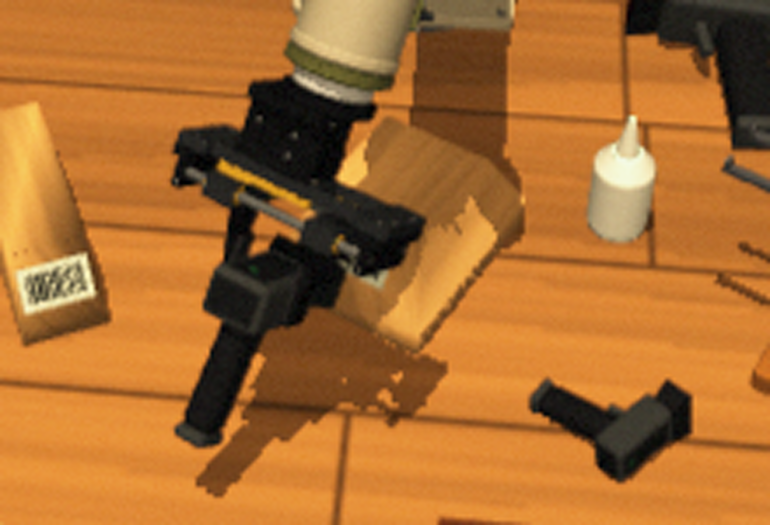

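The scene crop shows the scanner pointing at the mask blank's bevel, with its label just visible at (375,275). The ladle blank is well to the left. The computed label position is 100 mm ahead of the window and within 2 mm of centre, so I'll hold here.

>>> {"api": "apply_moves", "payload": {
  "steps": [
    {"dx": 0, "dy": 0, "dz": 0, "ax": 0, "ay": 0, "az": 0},
    {"dx": 0, "dy": 0, "dz": 0, "ax": 0, "ay": 0, "az": 0},
    {"dx": 0, "dy": 0, "dz": 0, "ax": 0, "ay": 0, "az": 0},
    {"dx": 0, "dy": 0, "dz": 0, "ax": 0, "ay": 0, "az": 0},
    {"dx": 0, "dy": 0, "dz": 0, "ax": 0, "ay": 0, "az": 0},
    {"dx": 0, "dy": 0, "dz": 0, "ax": 0, "ay": 0, "az": 0},
    {"dx": 0, "dy": 0, "dz": 0, "ax": 0, "ay": 0, "az": 0},
    {"dx": 0, "dy": 0, "dz": 0, "ax": 0, "ay": 0, "az": 0},
    {"dx": 0, "dy": 0, "dz": 0, "ax": 0, "ay": 0, "az": 0},
    {"dx": 0, "dy": 0, "dz": 0, "ax": 0, "ay": 0, "az": 0}
  ]
}}

```text
t: 13.5
tool_pos: [0.5373, -0.032, 0.2902]
tool_rot: [0.227, 0.926, -0.071, 0.292]
contact_force: [0.2, -0.8, -1.9]
width: 0.0521
grip_force: 39.9
```

>>> {"api": "apply_moves", "payload": {
  "steps": [
    {"dx": 0, "dy": 0, "dz": 0, "ax": 0, "ay": 0, "az": 0},
    {"dx": 0, "dy": 0, "dz": 0, "ax": 0, "ay": 0, "az": 0},
    {"dx": 0, "dy": 0, "dz": 0, "ax": 0, "ay": 0, "az": 0},
    {"dx": 0, "dy": 0, "dz": 0, "ax": 0, "ay": 0, "az": 0},
    {"dx": 0, "dy": 0, "dz": 0, "ax": 0, "ay": 0, "az": 0},
    {"dx": 0, "dy": 0, "dz": 0, "ax": 0, "ay": 0, "az": 0},
    {"dx": 0, "dy": 0, "dz": 0, "ax": 0, "ay": 0, "az": 0},
    {"dx": 0, "dy": 0, "dz": 0, "ax": 0, "ay": 0, "az": 0},
    {"dx": 0, "dy": 0, "dz": 0, "ax": 0, "ay": 0, "az": 0},
    {"dx": 0, "dy": 0, "dz": 0, "ax": 0, "ay": 0, "az": 0}
  ]
}}

```text
t: 14.5
tool_pos: [0.5373, -0.0319, 0.2903]
tool_rot: [0.227, 0.926, -0.071, 0.292]
contact_force: [0.1, 0.3, -1.8]
width: 0.0519
grip_force: 39.9
```

>>> {"api": "apply_moves", "payload": {
  "steps": [
    {"dx": 0, "dy": 0, "dz": 0, "ax": 0, "ay": 0, "az": 0},
    {"dx": 0, "dy": 0, "dz": 0, "ax": 0, "ay": 0, "az": 0},
    {"dx": 0, "dy": 0, "dz": 0, "ax": 0, "ay": 0, "az": 0},
    {"dx": 0, "dy": 0, "dz": 0, "ax": 0, "ay": 0, "az": 0},
    {"dx": 0, "dy": 0, "dz": 0, "ax": 0, "ay": 0, "az": 0},
    {"dx": 0, "dy": 0, "dz": 0, "ax": 0, "ay": 0, "az": 0},
    {"dx": 0, "dy": 0, "dz": 0, "ax": 0, "ay": 0, "az": 0},
    {"dx": 0, "dy": 0, "dz": 0, "ax": 0, "ay": 0, "az": 0},
    {"dx": 0, "dy": 0, "dz": 0, "ax": 0, "ay": 0, "az": 0},
    {"dx": 0, "dy": 0, "dz": 0, "ax": 0, "ay": 0, "az": 0}
  ]
}}

```text
t: 15.5
tool_pos: [0.5373, -0.032, 0.2903]
tool_rot: [0.227, 0.926, -0.071, 0.292]
contact_force: [-0.2, -0.1, -1.4]
width: 0.0518
grip_force: 39.9
```

```bash
python3 - <<'E'
from plan import *
s=r.get_state(); print(s['tool_pos'],s['tool_rot'],np.abs(s['joint_vel']).max())
S1,T1=frame(152.4,0)
P,Q=plan([.6045,-.0268,.46],T1,17)
S,T=frame(241.7); P,Q=plan([.468,.3487,.502],T,28,P,Q)
E
```

```text
[ 0.5373 -0.032   0.2903] [ 0.2269  0.9263 -0.0712  0.2921] 0.0013093348880330031
t 15.5 dist 0.182604833591011 deg 34.99894472328746
[{"dx": -0.08, "dy": 0.02, "dz": -0.06, "ax": 0.0, "ay": 0.41, "az": 0.0}, {"dx": -0.08, "dy": 0.02, "dz": -0.07, "ax": 0.0, "ay": 0.41, "az": 0.0}, {"dx": -0.08, "dy": 0.02, "dz": -0.07, "ax": 0.0, "ay": 0.41, "az": 0.0}, {"dx": -0.08, "dy": 0.02, "dz": -0.07, "ax": 0.0, "ay": 0.41, "az": 0.0}, {"dx": -0.08, "dy": 0.02, "dz": -0.07, "ax": 0.0, "ay": 0.41, "az": 0.0}, {"dx": -0.07, "dy": 0.02, "dz": -0.08, "ax": 0.0, "ay": 0.41, "az": 0.0}, {"dx": -0.07, "dy": 0.02, "dz": -0.08, "ax": 0.0, "ay": 0.41, "az": 0.0}, {"dx": -0.07, "dy": 0.02, "dz": -0.08, "ax": 0.0, "ay": 0.41, "az": 0.0}, {"dx": -0.06, "dy": 0.02, "dz": -0.08, "ax": 0.0, "ay": 0.41, "az": 0.0}, {"dx": -0.06, "dy": 0.02, "dz": -0.09, "ax": 0.0, "ay": 0.41, "az": 0.0}]
[{"dx": -0.06, "dy": 0.02, "dz": -0.09, "ax": 0.0, "ay": 0.41, "az": 0.0}, {"dx": -0.05, "dy": 0.02, "dz": -0.09, "ax": 0.0, "ay": 0.41, "az": 0.0}, {"dx": -0.05, "dy": 0.02, "dz": -0.09, "ax": 0.0, "ay": 0.42, "az": 0.0}, {"
[... 1899 characters left out ...]
0, "ay": -0.0, "az": -0.63}]
[{"dx": -0.04, "dy": 0.14, "dz": -0.01, "ax": -0.0, "ay": -0.0, "az": -0.64}, {"dx": -0.05, "dy": 0.14, "dz": -0.02, "ax": -0.0, "ay": -0.0, "az": -0.63}, {"dx": -0.06, "dy": 0.13, "dz": -0.01, "ax": -0.0, "ay": -0.0, "az": -0.64}, {"dx": -0.06, "dy": 0.13, "dz": -0.02, "ax": -0.0, "ay": -0.0, "az": -0.63}, {"dx": -0.07, "dy": 0.13, "dz": -0.01, "ax": -0.0, "ay": -0.0, "az": -0.64}, {"dx": -0.08, "dy": 0.12, "dz": -0.02, "ax": 0.0, "ay": -0.0, "az": -0.63}, {"dx": -0.08, "dy": 0.11, "dz": -0.01, "ax": 0.0, "ay": -0.0, "az": -0.64}, {"dx": -0.09, "dy": 0.12, "dz": -0.02, "ax": 0.0, "ay": -0.0, "az": -0.63}] 8
resid mm [ 0.2115 -0.5936 -0.3559] 0.020130155515082796
```

>>> {"api": "apply_moves", "payload": {
  "steps": [
    {"dx": -0.08, "dy": 0.02, "dz": -0.06, "ax": 0, "ay": 0.41, "az": 0},
    {"dx": -0.08, "dy": 0.02, "dz": -0.07, "ax": 0, "ay": 0.41, "az": 0},
    {"dx": -0.08, "dy": 0.02, "dz": -0.07, "ax": 0, "ay": 0.41, "az": 0},
    {"dx": -0.08, "dy": 0.02, "dz": -0.07, "ax": 0, "ay": 0.41, "az": 0},
    {"dx": -0.08, "dy": 0.02, "dz": -0.07, "ax": 0, "ay": 0.41, "az": 0},
    {"dx": -0.07, "dy": 0.02, "dz": -0.08, "ax": 0, "ay": 0.41, "az": 0},
    {"dx": -0.07, "dy": 0.02, "dz": -0.08, "ax": 0, "ay": 0.41, "az": 0},
    {"dx": -0.07, "dy": 0.02, "dz": -0.08, "ax": 0, "ay": 0.41, "az": 0},
    {"dx": -0.06, "dy": 0.02, "dz": -0.08, "ax": 0, "ay": 0.41, "az": 0},
    {"dx": -0.06, "dy": 0.02, "dz": -0.09, "ax": 0, "ay": 0.41, "az": 0}
  ]
}}

```text
t: 16.5
tool_pos: [0.5762, -0.0296, 0.3903]
tool_rot: [0.236, 0.964, -0.03, 0.122]
contact_force: [0.1, -0.2, -2.0]
width: 0.0517
grip_force: 39.9
```

>>> {"api": "apply_moves", "payload": {
  "steps": [
    {"dx": -0.06, "dy": 0.02, "dz": -0.09, "ax": 0, "ay": 0.41, "az": 0},
    {"dx": -0.05, "dy": 0.02, "dz": -0.09, "ax": 0, "ay": 0.41, "az": 0},
    {"dx": -0.05, "dy": 0.02, "dz": -0.09, "ax": 0, "ay": 0.42, "az": 0},
    {"dx": -0.05, "dy": 0.02, "dz": -0.09, "ax": 0, "ay": 0.41, "az": 0},
    {"dx": -0.05, "dy": 0.03, "dz": -0.1, "ax": 0, "ay": 0.42, "az": 0.01},
    {"dx": -0.04, "dy": 0.02, "dz": -0.1, "ax": 0, "ay": 0.41, "az": 0},
    {"dx": -0.04, "dy": 0.03, "dz": -0.1, "ax": 0.01, "ay": 0.42, "az": 0.01},
    {"dx": 0, "dy": 0, "dz": 0, "ax": 0, "ay": 0, "az": 0},
    {"dx": 0.11, "dy": 0.1, "dz": -0.01, "ax": 0, "ay": 0, "az": -0.64},
    {"dx": 0.1, "dy": 0.1, "dz": -0.02, "ax": 0, "ay": 0, "az": -0.64}
  ]
}}

```text
t: 17.5
tool_pos: [0.5942, 0.0017, 0.4626]
tool_rot: [0.182, 0.983, -0.0, -0.0]
contact_force: [-1.6, 1.6, -1.0]
width: 0.0516
grip_force: 39.9
```

>>> {"api": "apply_moves", "payload": {
  "steps": [
    {"dx": 0.09, "dy": 0.11, "dz": -0.01, "ax": 0, "ay": 0, "az": -0.64},
    {"dx": 0.09, "dy": 0.11, "dz": -0.02, "ax": 0, "ay": 0, "az": -0.64},
    {"dx": 0.08, "dy": 0.12, "dz": -0.01, "ax": 0, "ay": 0, "az": -0.64},
    {"dx": 0.07, "dy": 0.12, "dz": -0.02, "ax": 0, "ay": 0, "az": -0.64},
    {"dx": 0.07, "dy": 0.13, "dz": -0.01, "ax": 0, "ay": 0, "az": -0.64},
    {"dx": 0.06, "dy": 0.13, "dz": -0.02, "ax": 0, "ay": 0, "az": -0.64},
    {"dx": 0.05, "dy": 0.13, "dz": -0.01, "ax": 0, "ay": 0, "az": -0.64},
    {"dx": 0.05, "dy": 0.13, "dz": -0.02, "ax": 0, "ay": 0, "az": -0.64},
    {"dx": 0.04, "dy": 0.14, "dz": -0.01, "ax": 0, "ay": 0, "az": -0.64},
    {"dx": 0.03, "dy": 0.14, "dz": -0.02, "ax": 0, "ay": 0, "az": -0.64}
  ]
}}

```text
t: 18.5
tool_pos: [0.5463, 0.1357, 0.4784]
tool_rot: [-0.096, 0.995, -0.0, -0.0]
contact_force: [-0.3, -0.5, -3.0]
width: 0.0517
grip_force: 39.9
```

>>> {"api": "apply_moves", "payload": {
  "steps": [
    {"dx": 0.02, "dy": 0.14, "dz": -0.01, "ax": 0, "ay": 0, "az": -0.64},
    {"dx": 0.02, "dy": 0.14, "dz": -0.02, "ax": 0, "ay": 0, "az": -0.64},
    {"dx": 0.01, "dy": 0.14, "dz": -0.01, "ax": 0, "ay": 0, "az": -0.64},
    {"dx": 0, "dy": 0.14, "dz": -0.02, "ax": 0, "ay": 0, "az": -0.64},
    {"dx": -0.01, "dy": 0.14, "dz": -0.01, "ax": 0, "ay": 0, "az": -0.64},
    {"dx": -0.02, "dy": 0.14, "dz": -0.02, "ax": 0, "ay": 0, "az": -0.63},
    {"dx": -0.02, "dy": 0.14, "dz": -0.01, "ax": 0, "ay": 0, "az": -0.64},
    {"dx": -0.03, "dy": 0.14, "dz": -0.02, "ax": 0, "ay": 0, "az": -0.63},
    {"dx": -0.04, "dy": 0.14, "dz": -0.01, "ax": 0, "ay": 0, "az": -0.64},
    {"dx": -0.05, "dy": 0.14, "dz": -0.02, "ax": 0, "ay": 0, "az": -0.63}
  ]
}}

```text
t: 19.5
tool_pos: [0.4967, 0.2692, 0.4933]
tool_rot: [-0.366, 0.931, -0.0, -0.0]
contact_force: [-0.2, -0.3, -1.9]
width: 0.0518
grip_force: 39.9
```

>>> {"api": "apply_moves", "payload": {
  "steps": [
    {"dx": -0.06, "dy": 0.13, "dz": -0.01, "ax": 0, "ay": 0, "az": -0.64},
    {"dx": -0.06, "dy": 0.13, "dz": -0.02, "ax": 0, "ay": 0, "az": -0.63},
    {"dx": -0.07, "dy": 0.13, "dz": -0.01, "ax": 0, "ay": 0, "az": -0.64},
    {"dx": -0.08, "dy": 0.12, "dz": -0.02, "ax": 0, "ay": 0, "az": -0.63},
    {"dx": -0.08, "dy": 0.11, "dz": -0.01, "ax": 0, "ay": 0, "az": -0.64},
    {"dx": -0.09, "dy": 0.12, "dz": -0.02, "ax": 0, "ay": 0, "az": -0.63},
    {"dx": 0, "dy": 0, "dz": 0, "ax": 0, "ay": 0, "az": 0},
    {"dx": 0, "dy": 0, "dz": 0, "ax": 0, "ay": 0, "az": 0},
    {"dx": 0, "dy": 0, "dz": 0, "ax": 0, "ay": 0, "az": 0},
    {"dx": 0, "dy": 0, "dz": 0, "ax": 0, "ay": 0, "az": 0}
  ]
}}

```text
t: 20.5
tool_pos: [0.4682, 0.3485, 0.5024]
tool_rot: [-0.512, 0.859, -0.0, -0.0]
contact_force: [0.2, -0.5, -1.3]
width: 0.0516
grip_force: 39.9
```

```bash
python3 - <<'E'
from plan import *
s=r.get_state(); print(s['t'],s['tool_pos'],R.from_quat(s['tool_rot']).as_matrix(),np.abs(s['joint_vel']).max(),s['width'])
M=R.from_quat(s['tool_rot']).as_matrix()
d=cam('wrist')
for o in r.trace('wrist','scanner'):
    P,_,_=cloud(d,o['pixels'],True)
    if len(P)>50 and np.median(P[:,2])>.2:
        L=(P-s['tool_pos'])@M
        print('tool frame pct',np.percentile(L,[0.5,50,99.5],axis=0).ravel()); H=L[(L[:,0]<.038)&(L[:,2]<.16)]; print('top plane',plane(H*np.array([1,1,-1]))[1])
S,T=frame(241.7); plan([.468,.3487,.357],T,10)
E
```

```text
20.5 [0.4682 0.3485 0.5024] [[-0.4758 -0.8795  0.    ]
 [-0.8795  0.4758 -0.0004]
 [ 0.0003 -0.0002 -1.    ]] 0.003453703580352789 0.05158893354112979
tool frame pct [-0.0163 -0.0321  0.1418  0.0396  0.0008  0.1462  0.067   0.0327  0.5017]
top plane [ 0.0264 -0.003   0.9996]
t 20.6 dist 0.14538622863069625 deg 0.08335883349975838
[{"dx": 0.0, "dy": 0.0, "dz": 0.15, "ax": -0.0, "ay": -0.0, "az": -0.0}, {"dx": 0.0, "dy": 0.0, "dz": 0.14, "ax": -0.0, "ay": -0.0, "az": -0.0}, {"dx": 0.0, "dy": 0.0, "dz": 0.15, "ax": -0.0, "ay": -0.0, "az": -0.0}, {"dx": 0.0, "dy": 0.0, "dz": 0.14, "ax": -0.0, "ay": -0.0, "az": -0.0}, {"dx": 0.0, "dy": 0.0, "dz": 0.15, "ax": -0.0, "ay": -0.0, "az": -0.0}, {"dx": 0.0, "dy": 0.0, "dz": 0.14, "ax": -0.0, "ay": -0.0, "az": -0.0}, {"dx": 0.0, "dy": 0.0, "dz": 0.15, "ax": -0.0, "ay": -0.0, "az": -0.0}, {"dx": 0.0, "dy": 0.0, "dz": 0.14, "ax": -0.0, "ay": -0.0, "az": -0.01}, {"dx": 0.0, "dy": 0.0, "dz": 0.15, "ax": -0.0, "ay": -0.0, "az": -0.0}, {"dx": 0.0, "dy": 0.0, "dz": 0.14, "ax": -0.0, "ay": -0.0, "az": -0.01}]
resid mm [-0.0464 -0.0414 -0.3862] 0.022423259456835883
```

The scanner has not slipped in the hand. I'm lowering it straight back to where it was picked up.

>>> {"api": "apply_moves", "payload": {
  "steps": [
    {"dx": 0, "dy": 0, "dz": 0.1, "ax": 0, "ay": 0, "az": 0},
    {"dx": 0, "dy": 0, "dz": 0.15, "ax": 0, "ay": 0, "az": 0},
    {"dx": 0, "dy": 0, "dz": 0.15, "ax": 0, "ay": 0, "az": 0},
    {"dx": 0, "dy": 0, "dz": 0.15, "ax": 0, "ay": 0, "az": 0},
    {"dx": 0, "dy": 0, "dz": 0.15, "ax": 0, "ay": 0, "az": 0},
    {"dx": 0, "dy": 0, "dz": 0.15, "ax": 0, "ay": 0, "az": 0},
    {"dx": 0, "dy": 0, "dz": 0.15, "ax": 0, "ay": 0, "az": 0},
    {"dx": 0, "dy": 0, "dz": 0.15, "ax": 0, "ay": 0, "az": 0},
    {"dx": 0, "dy": 0, "dz": 0.1, "ax": 0, "ay": 0, "az": 0},
    {"dx": 0, "dy": 0, "dz": 0, "ax": 0, "ay": 0, "az": 0}
  ]
}}

```text
t: 21.6
tool_pos: [0.4675, 0.3491, 0.3755]
tool_rot: [-0.513, 0.859, -0.0, -0.001]
contact_force: [-0.0, 0.4, -2.0]
width: 0.0521
grip_force: 39.9
```

>>> {"api": "apply_moves", "payload": {
  "steps": [
    {"dx": 0, "dy": 0, "dz": 0.05, "ax": 0, "ay": 0, "az": 0},
    {"dx": 0, "dy": 0, "dz": 0.05, "ax": 0, "ay": 0, "az": 0},
    {"dx": 0, "dy": 0, "dz": 0.04, "ax": 0, "ay": 0, "az": 0},
    {"dx": 0, "dy": 0, "dz": 0.02, "ax": 0, "ay": 0, "az": 0},
    {"dx": 0, "dy": 0, "dz": 0.01, "ax": 0, "ay": 0, "az": 0},
    {"dx": 0, "dy": 0, "dz": 0, "ax": 0, "ay": 0, "az": 0},
    {"dx": 0, "dy": 0, "dz": 0, "ax": 0, "ay": 0, "az": 0},
    {"dx": 0, "dy": 0, "dz": 0, "ax": 0, "ay": 0, "az": 0},
    {"dx": 0, "dy": 0, "dz": 0, "ax": 0, "ay": 0, "az": 0},
    {"dx": 0, "dy": 0, "dz": 0, "ax": 0, "ay": 0, "az": 0}
  ]
}}

```text
t: 22.6
tool_pos: [0.4677, 0.3493, 0.3604]
tool_rot: [-0.513, 0.859, -0.0, -0.0]
contact_force: [0.4, -0.3, -1.7]
width: 0.0516
grip_force: 39.9
```

>>> {"api": "apply_moves", "payload": {
  "steps": [
    {"dx": 0, "dy": 0, "dz": 0.01, "ax": 0, "ay": 0, "az": 0},
    {"dx": 0, "dy": 0, "dz": 0.01, "ax": 0, "ay": 0, "az": 0},
    {"dx": 0, "dy": 0, "dz": 0.01, "ax": 0, "ay": 0, "az": 0},
    {"dx": 0, "dy": 0, "dz": 0.01, "ax": 0, "ay": 0, "az": 0},
    {"dx": 0, "dy": 0, "dz": 0.01, "ax": 0, "ay": 0, "az": 0},
    {"dx": 0, "dy": 0, "dz": 0.004, "ax": 0, "ay": 0, "az": 0},
    {"dx": 0, "dy": 0, "dz": 0, "ax": 0, "ay": 0, "az": 0},
    {"dx": 0, "dy": 0, "dz": 0, "ax": 0, "ay": 0, "az": 0},
    {"dx": 0, "dy": 0, "dz": 0, "ax": 0, "ay": 0, "az": 0},
    {"dx": 0, "dy": 0, "dz": 0, "ax": 0, "ay": 0, "az": 0}
  ]
}}

```text
t: 23.6
tool_pos: [0.4677, 0.3493, 0.355]
tool_rot: [-0.513, 0.859, -0.0, -0.0]
contact_force: [1.0, -0.2, -1.1]
width: 0.0517
grip_force: 39.9
```

>>> {"api": "apply_moves", "payload": {
  "steps": [
    {"dx": 0, "dy": 0, "dz": 0, "ax": 0, "ay": 0, "az": 0},
    {"dx": 0, "dy": 0, "dz": 0, "ax": 0, "ay": 0, "az": 0},
    {"dx": 0, "dy": 0, "dz": 0, "ax": 0, "ay": 0, "az": 0},
    {"dx": 0, "dy": 0, "dz": 0, "ax": 0, "ay": 0, "az": 0},
    {"dx": 0, "dy": 0, "dz": 0, "ax": 0, "ay": 0, "az": 0},
    {"dx": 0, "dy": 0, "dz": 0, "ax": 0, "ay": 0, "az": 0},
    {"dx": 0, "dy": 0, "dz": 0, "ax": 0, "ay": 0, "az": 0},
    {"dx": 0, "dy": 0, "dz": 0, "ax": 0, "ay": 0, "az": 0},
    {"dx": 0, "dy": 0, "dz": 0, "ax": 0, "ay": 0, "az": 0},
    {"dx": 0, "dy": 0, "dz": 0, "ax": 0, "ay": 0, "az": 0}
  ],
  "fingers": 0
}}

```text
t: 24.6
tool_pos: [0.4677, 0.3493, 0.3549]
tool_rot: [-0.513, 0.859, -0.0, -0.0]
contact_force: [0.4, 0.3, 0.5]
width: 0.0868
grip_force: 0.0
```

>>> {"api": "apply_moves", "payload": {
  "steps": [
    {"dx": 0, "dy": 0, "dz": -0.05, "ax": 0, "ay": 0, "az": 0},
    {"dx": 0, "dy": 0, "dz": -0.1, "ax": 0, "ay": 0, "az": 0},
    {"dx": 0, "dy": 0, "dz": -0.15, "ax": 0, "ay": 0, "az": 0},
    {"dx": 0, "dy": 0, "dz": -0.2, "ax": 0, "ay": 0, "az": 0},
    {"dx": 0, "dy": 0, "dz": -0.2, "ax": 0, "ay": 0, "az": 0},
    {"dx": 0, "dy": 0, "dz": -0.2, "ax": 0, "ay": 0, "az": 0},
    {"dx": 0, "dy": 0, "dz": -0.15, "ax": 0, "ay": 0, "az": 0},
    {"dx": 0, "dy": 0, "dz": -0.1, "ax": 0, "ay": 0, "az": 0},
    {"dx": 0, "dy": 0, "dz": 0, "ax": 0, "ay": 0, "az": 0},
    {"dx": 0, "dy": 0, "dz": 0, "ax": 0, "ay": 0, "az": 0}
  ]
}}

```text
t: 25.6
tool_pos: [0.4677, 0.3493, 0.4694]
tool_rot: [-0.513, 0.859, -0.0, -0.0]
contact_force: [0.1, 0.7, -0.7]
width: 0.0872
grip_force: 0.0
```

```bash
python3 look.py w6.png; python3 - <<'E'
from m import *
d=cam('scene'); cv2.imwrite('pics/s6.png',cv2.resize(d['frame'][150:330,260:520,::-1],None,fx=3,fy=3,interpolation=cv2.INTER_CUBIC))
E
```

```text
25.65 [0.4677 0.3493 0.469 ] [[-0.4742 -0.8804 -0.0012]
 [-0.8804  0.4742 -0.0011]
 [ 0.0015  0.0005 -1.    ]] [-0.7521  0.2137  0.0385  1.4762 -0.0082  1.4535  1.9341]
sc 0.67 [226.2, 124.1, 321.8, 255.6] 9217
[0.4584 0.3308 0.2084]
9067 (array([460.8, 335.5]), array([103.7,  66. ]), 61.1) [0.205  0.2084 0.2112]
9079 (array([460.8, 335.5]), array([103.7,  66. ]), 61.1) [0.205  0.2084 0.2112]
sc 0.64 [391.3, 0.0, 525.2, 128.8] 7921
[0.1365 0.3344 0.0509]
sc 0.6 [101.6, 92.5, 162.9, 176.4] 2257
[0.6111 0.2129 0.0298]
rack 0.015 4056 (array([511.8, 431. ]), array([148.1, 179.7]), 61.2) 0.02226310687813619
rack 0.19 1222 (array([495.3, 404. ]), array([66.8, 45.9]), 57.3) 0.2002172845888989
```

View pics/s6.png

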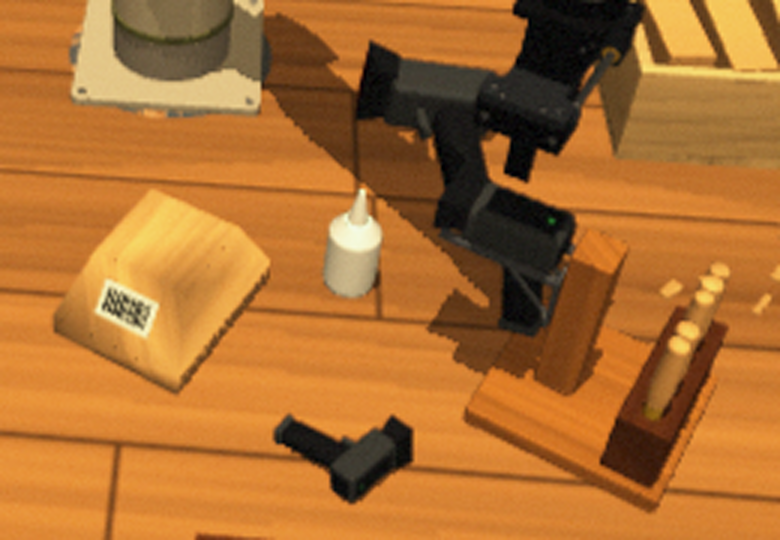

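View pics/w6.png

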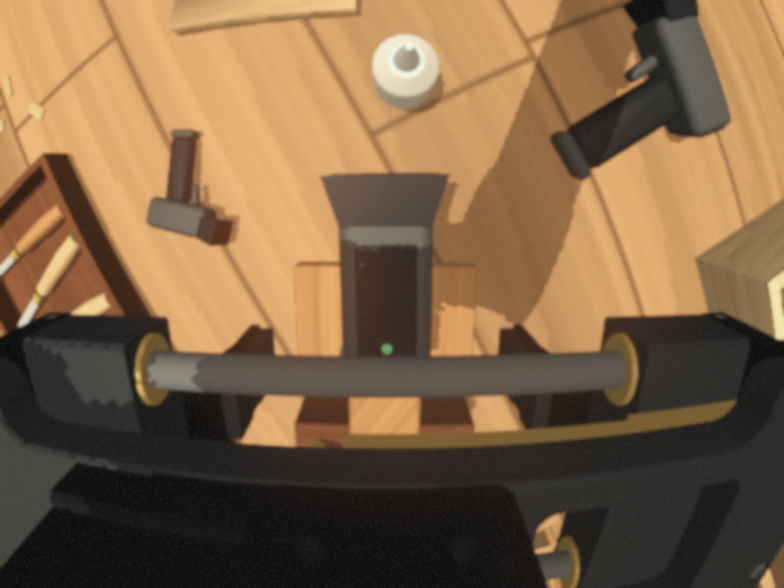

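The scanner hangs flat in the fork again: scene crop (520,225), wrist view head centred at (388,290). Its top is back at 0.2084 m, and the mask blank, bottle and rack look undisturbed. I'm handing in.

```bash
python3 -c "
from workcell import r
print(r.finish_job())"
```

```text
the job is handed in; nothing more can be done
None
```

I held the scanner square to the mask blank's label, about 10 cm away, for over three seconds, then hung it back in the fork at 25.6 s and handed the job in; nothing I could see confirmed that it read.

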